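Load a tin into the gravity-feed chute and press it home

TASK

Stand the small low tin flat in the open upper end of the sloped metal chute and let go of it; it will not slide by itself. Then push it down the chute, under the side lips, until it meets the sprung escapement stop, press it firmly but gently there for about half a second without driving the stop to the end of its spring, and ease away so that the tin is left resting against the stop. Keep the tin upright throughout and leave the other things on the bench where they are.

Things in the scene. Friction and masses are not known exactly. Their poses are not given: they have to be found in the camera images.
- tin: the small low round steel tin to be loaded: diameter 56 mm, height 42 mm, about 0.13 to 0.25 kg. Origin at the centre of its underside, z up along its axis; round, so its yaw does not matter.
- escapement: sloped sheet-metal chute with its escapement, fixed on the bench, in its own sloped frame: origin on the upper face of the chute's floor, midway between the side walls, 32 mm above the bench; x down the slope, y across, z square to the floor (12 deg off vertical). Floor from x = -320 mm (high end, open) to +50 mm. Walls 3 mm thick, 62 mm clear between them, at y = +-31 mm.
- bay (a point): middle of the open loading bay, on the floor (x = -245 mm in the escapement's frame, same axes). The bay is 145 mm long (x -320 to -175 mm); walls 30 mm high with edges flared out to 41 mm high, y = +-45 mm. Set the tin down with its centre within 40 mm of this point along the chute. Friction holds a tin on the slope; sliding it takes about 1 to 4 N.
- guides (a point): on the floor where the guides begin (x = -175 mm in the escapement's frame, same axes). From here down to the stop the walls are 50 mm high, with lips turned inward over the tin (underside 47 mm, top 50 mm above the floor) that leave a slot 48 mm wide, through which a closed gripper reaches down to push the tin from behind, square to the floor.
- stop_first (a point): 20 mm above the floor at x = -75 mm in the escapement's frame: the highest place of the stop's face. The stop is a steel pad 40 mm wide, 5 to 35 mm above the floor, on a rod through the dark end block; its face is clamped anywhere from here to 45 mm farther down, not measured: find it by feel. It has a damped spring: 3 N per mm, 6 mm of travel, 18 N at its end.
- stop_last (a point): the lowest place of the stop's face, 45 mm down the chute from stop_first. How to press: the tin is home with at least 4 N on the pad for 0.3 s; over 18 N overloads it. The fingers feel the pad's force plus the sliding drag, so 8 to 12 N at the fingers is right. Meet the pad at 30 mm/s or less; ease off slowly and the tin stays against it.
- tall_tin: bystander: tall slim steel tin, diameter 52 mm, height 85 mm, origin at the centre of its underside. It, the wide tin and the small tin stand in any order at three places.
- wide_tin: bystander: wide steel tin, diameter 82 mm, height 50 mm, origin at the centre of its underside
- carton: bystander: brown carton 70 x 50 x 40 mm, origin at the centre of its underside
- tape: bystander: clear roll of packing tape lying flat, diameter 96 mm, height 45 mm, origin at the centre of its underside
- mill: bystander: dark wooden pepper mill, diameter 58 mm, height 141 mm, origin at the centre of its foot
- screwdriver: bystander: screwdriver lying on the bench, beyond the chute

How it is judged (in metres and radians):
On the way, in this order (a step that is already met when the one before it is completed fails the run):
1. the tin stands flat in the loading bay, let go (x of tin in the frame of escapement between -0.29 and -0.205 m and angle between the z axis of tin and the z axis of escapement, either way round below 0.06 rad and z of tin in the frame of escapement between -0.003 and 0.003 m and y of tin in the frame of escapement between -0.005 and 0.005 m and contact force between the fingers and tin below 0.1 N and linear speed of tin below 0.01 m/s), for 0.2 s.
2. the tin, pushed down under the lips, is pressed on the stop with at least 4 N (x of tin in the frame of escapement between -0.115 and -0.045 m and angle between the z axis of tin and the z axis of escapement, either way round below 0.06 rad and z of tin in the frame of escapement between -0.003 and 0.003 m and y of tin in the frame of escapement between -0.005 and 0.005 m and contact force between tin and escapement above 4 N), for 0.3 s.
At the end, for the whole second after the job is handed in: The tin stands flat on the chute's floor between the guides (within 3 mm and 0.06 rad), at rest, and still touches the stop pad (at least 0.15 N on it), let go by the robot (x of tin in the frame of escapement between -0.115 and -0.045 m and angle between the z axis of tin and the z axis of escapement, either way round below 0.06 rad and z of tin in the frame of escapement between -0.003 and 0.003 m and y of tin in the frame of escapement between -0.005 and 0.005 m and contact force between tin and escapement above 0.15 N and linear speed of tin below 0.005 m/s).
It fails at once if the stop is overloaded: more than 18 N between the tin, or the robot, and the stop (contact force between any of tin, the arm, the fingers and escapement above 18 N).
It fails at once if the tin is tipped more than 0.7 rad (angle between tin's own z axis and vertical above 0.7 rad).
It fails at once if a bystander is moved more than 20 mm (distance of any of tall_tin, wide_tin, carton, tape, mill, screwdriver from where it was at the start of the episode above 0.02 m).
It also fails if it takes over 72 s, if anything falls off the work surface, if the arm or the gripper's body presses on something with over 40 N, if the wrist force passes 120 N, or if a joint passes its speed limit or range.

ROBOT

A 6-joint arm with a two-finger parallel gripper is mounted at the origin on the work surface. World frame = base frame: x ahead of the robot, y to its left, z up, the work surface at z = 0. Lengths are in mm, angles in rad, forces in N, time in s.
With the tool pointing down it reaches from about 325 to 900 mm from the base axis. Payload 6.1 kg.
Tool frame: the origin (TCP) lies on the front face of the gripper's body, between the roots of the fingers; the fingertips stand 73 mm ahead of it and the grasp point (between the pads) lies 54 mm ahead of it; z points along the fingers, y is the direction in which the jaws open and shut (so a half turn about z gives the same grasp; the last joint's range is limited). The gripper opens to 85 mm and grips with 20 to 120 N. Pads are 22 mm wide; open, the fingers measure 114 mm over their backs; the gripper's body (76 mm by 85 mm) begins 54 mm behind the grasp point. The pads swing forward as they close: fully open they stand 13 mm farther back than shut.
Start: joints at [-1.421, 0.22, 1.526, -0, 1.395, -0.126], TCP at [170.191, -601.375, 303.9] pointing down, gripper open.
Joint ranges: [-2.98, 2.98], [-0.91, 2.08], [0.09, 2.57], [-1.24, 4.39], [0.2, 2.65], [-2.68, 2.68]. Speed limits (rad/s): [2.57, 2.57, 3.01, 3.14, 3.14, 3.14].

INTERFACE

Orientations are given as a rotation vector (axis times angle).
In Python, from plant import bot, vision, order gives the robot as it stands.
- The arm moves only by the shell command python3 -m crank 'ROWS' [FORCE]. ROWS is JSON, a list of rows, each a list of 3 entries, a list of its own where there are three numbers: the opening, from -1 (shut) to 1 (fully open), then the shift along the world's x, y, z each as a share of 0.8 m, from -1 to 1, then the turn about the world's z as a share of 8 degrees, from -1 to 1. In form: [[hand, [dx, dy, dz], turn], ...]. A call has 1 to 10 rows; each row shifts and turns the pose as measured when the row begins; what a row does not reach is not made up. A row lasts 1/10 s, in which the tool goes at most 50 mm and 8.59 degrees, less where a joint would pass 70% of its speed; a pose out of reach is approached as far as the arm can. A call with a number of a shift or a turn outside -1 to 1 is refused whole. A call with a gripper value outside its range is refused whole. The fingers move at their own pace and stop on an object; FORCE is the grip in N (left out, the last holds). Time passes only in rows, so rows that do not move let the fingers close. It gives the time, the measured TCP pose, the force and the opening at its end, in the units of the state.
- bot.read_state(): the state, without advancing time (a new reading comes with each control period).
- vision.read_camera(name): name is "side" or "top" or "wrist"; returns (picture, depth): 384x512x3 uint8, red, green, blue; 384x512 float32, mm along the optical axis (not along the pixel's ray), 0 where there is no reading.
- vision.camera_model(name): a dict with "mtx" (3x3 intrinsics, pixels), "R" (3x3) and "t" (3): a world point X has camera coordinates R X + t. Camera axes: x right, y down, z forward; pixel columns grow to the right and rows downward; lengths in mm; the calibration is good to about 2 mm. A picture is of the moment at which its call begins: read the wrist's pose just before it. camera_model takes no time and is no camera call; for the wrist camera it gives the pose at the moment of the call.
- order.hand_in(): hands the job in, once; it reports no verdict.
The state is a dict: "t": time; "joint_positions": joint angles; "joint_velocities": joint speeds; "effort": joint torques, N m; "eef_pos": TCP position; "eef_rot": TCP orientation; "contact_force": force on the tool from outside, world axes, zero at the start; "wrist_torque": the same for the moment, N m; "opening": opening from 0.0 (shut) to 1.0 (fully open).
Only numpy, scipy, OpenCV 4.12 (cv2) and the standard library are available. Lean on these libraries where they do the work, as an engineer would, in place of code of your own. Each camera call takes 0.05 s, during which the arm holds its last target. There are 200 camera calls.

## Working session

There is one attempt and no reset: what is moved stays moved. The work goes in short steps, Python scripts to look and compute and a shell command to move; the robot and the scene stay as the last step left them, time stands still between calls to the robot, and variables do not carry over. Pictures are saved under pics/ and viewed, about 8 in all and at most 12, crops included, and the job is handed in when it is done.

```bash
ls; mkdir -p pics; python3 - <<'E'
from plant import bot,vision
import cv2,numpy as np
print(bot.read_state())
for n in ("top","side"):
    p,d=vision.read_camera(n); np.save(f"pics/{n}_d.npy",d); cv2.imwrite(f"pics/{n}.png",p[:,:,::-1]); m=vision.camera_model(n); print(n,m)
    np.savez(f"pics/{n}_m.npz",**m)
E
```

```text
pics
{'t': 0.0, 'joint_positions': array([-1.42112388e+00,  2.21225328e-01,  1.52764387e+00, -4.38841422e-05,
        1.39468770e+00, -1.26090316e-01]), 'joint_velocities': array([ 0.00085948, -0.00152944, -0.00091329,  0.00107338,  0.00110752,
        0.00020277]), 'effort': array([ 5.82744560e-04, -4.96898031e+01, -3.89393091e+01, -1.71114234e-04,
        1.11267032e-02, -5.01154616e-06]), 'eef_pos': array([ 170.09524636, -600.91415996,  302.78225797]), 'eef_rot': array([-3.10983046e+00, -4.31538070e-01,  1.04164770e-04]), 'contact_force': array([0.27286755, 0.24763321, 0.4277567 ]), 'wrist_torque': array([-0.05268583,  0.03684702, -0.00071323]), 'opening': 1.0000797836259694}
top {'mtx': array([[384.31375578,   0.        , 253.94035087],
       [  0.        , 384.31375578, 197.76913612],
       [  0.        ,   0.        ,   1.        ]]), 'R': array([[-1.49325704e-03, -9.99413342e-01,  3.42160993e-02],
       [-9.98316760e-01, -4.93903925e-04, -5.79948545e-02],
       [ 5.79777308e-02, -3.42451066e-02, -9.97730352e-01]]), 't': array([ -55.60737794,  560.08486261, 1179.77287851])}
side {'mtx': array([[347.84837225,   0.        , 256.77854597],
       [  0.        , 347.84837225, 188.72525874],
       [  0.        ,   0.        ,   1.        ]]), 'R': array([[-0.98772136, -0.15618258, -0.00367713],
       [-0.1071981 ,  0.69468275, -0.71128366],
       [ 0.11364456, -0.70215588, -0.70289547]]), 't': array([534.43750843, 128.44246907, 880.51158482])}
```

View pics/top.png

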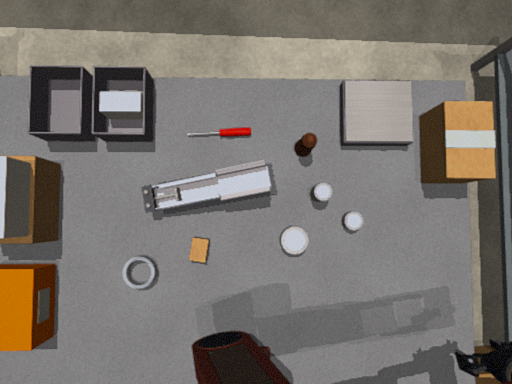

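View pics/side.png

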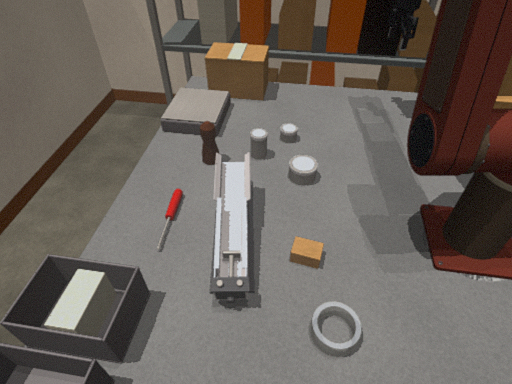

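Top view: the small tin is at (353,221), the tall tin at (322,191) and the wide tin at (294,240). The chute runs from its open end near (268,180) down to the end block at (150,197). I'll enlarge the chute and measure.

```bash
cat > h.py <<'E'
import numpy as np,cv2
from plant import bot,vision
def unproj(m,u,v,d):
    K=m["mtx"];c=np.stack([(u-K[0,2])/K[0,0]*d,(v-K[1,2])/K[1,1]*d,d],-1)
    return (c-m["t"])@m["R"]
def cloud(m,d):
    v,u=np.mgrid[:d.shape[0],:d.shape[1]]
    P=unproj(m,u.astype(float),v.astype(float),d.astype(float)); P[d==0]=np.nan; return P
E
python3 - <<'E'
from h import *
m=np.load("pics/top_m.npz"); d=np.load("pics/top_d.npy"); P=cloud(m,d)
for n,(u,v) in dict(tin=(353,221),tall=(322,191),wide=(294,240),mill=(306,145),carton=(199,250),block=(150,197),floorhi=(262,180),floor2=(225,187),bench=(220,230)).items(): print(n,P[v,u].round(1))
# tin top centroid
for (u,v,zl,zh) in ((353,221,30,55),(322,191,70,100),(294,240,40,62)):
    Q=P[v-20:v+21,u-20:u+21].reshape(-1,3); k=(Q[:,2]>zl)&(Q[:,2]<zh); q=Q[k]; print(k.sum(),np.median(q,0).round(1),((q.max(0)+q.min(0))/2).round(1),(q.max(0)-q.min(0)).round(1))
im=cv2.imread("pics/top.png")[150:220,135:285]; cv2.imwrite("pics/c1.png",cv2.resize(im,None,fx=5.3,fy=5.3,interpolation=cv2.INTER_CUBIC))
E
```

```text
tin [ 487.4 -358.3   43.8]
tall [ 576.5 -255.6   82.4]
wide [ 430.3 -176.    47.5]
mill [ 705.7 -202.   124.5]
carton [400.8 111.   39.6]
block [558.5 250.2  80.5]
floorhi [607.7 -77.   93.2]
floor2 [589.2  32.1  67.4]
bench [4.598e+02 5.010e+01 4.000e-01]
285 [ 490.5 -358.6   41. ] [ 490.5 -359.4   39.3] [55.4 57.5 17.1]
260 [ 576.2 -255.3   84.2] [ 574.9 -256.5   80.8] [50.8 52.6 18.4]
594 [ 430.4 -175.4   49.1] [ 431.8 -175.1   48. ] [81.7 82.3 14.9]
```

View pics/c1.png

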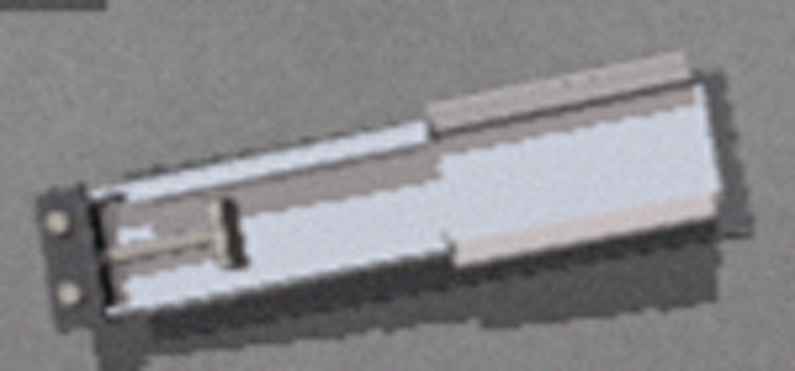

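Crop: flare corners are at about (684,52), (428,103), (715,215) and (455,265). The stop pad is at about x=243, y=200–268. I'll fit the chute pose (x, y, yaw) to these corners and check it against the depth.

```bash
cat >> h.py <<'E'
from scipy.optimize import least_squares
from scipy.spatial.transform import Rotation as Rn
def chuteR(yaw): return Rn.from_euler("ZY",[yaw,np.radians(12)]).as_matrix()
def proj(m,X):
    c=X@m["R"].T+m["t"]; return c[:,:2]/c[:,2:]*m["mtx"][0,0]+m["mtx"][:2,2]
E
python3 - <<'E'
from h import *
m=dict(np.load("pics/top_m.npz")); d=np.load("pics/top_d.npy"); P=cloud(m,d)
c=np.array([[684,52],[428,103],[715,215],[455,265.]]); px=(c+.5)/5.3-.5+[135,150]
L=np.array([[-320,-45,41],[-175,-45,41],[-320,45,41],[-175,45,41.]])
f=lambda p:(proj(m,L@chuteR(p[2]).T+[p[0],p[1],32])-px).ravel()
r=least_squares(f,[560,200,1.7]); print(r.x,f(r.x).reshape(-1,2).round(2))
R=chuteR(r.x[2]); T=np.array([r.x[0],r.x[1],32])
# cloud in chute frame
Q=((P-T)@R).reshape(-1,3)
B=Q[(Q[:,0]>-310)&(Q[:,0]<-185)&(abs(Q[:,1])<25)]; print("floor z",np.median(B[:,2]),"slope",np.polyfit(B[:,0],B[:,2],1))
h=Q[(Q[:,2]>15)&(Q[:,2]<60)&(Q[:,0]>-330)&(Q[:,0]<-170)&(abs(Q[:,1])<70)]; print("flare y",np.percentile(h[:,1],[1,99]),"x",np.percentile(h[:,0],[1,99]))
F=Q[(abs(Q[:,2])<8)&(abs(Q[:,1])<29)&(Q[:,0]<-180)&(Q[:,0]>-400)]; print("floor xmin",np.percentile(F[:,0],[.5,2]))
g=Q[(Q[:,2]>42)&(Q[:,2]<60)&(Q[:,0]>-165)&(Q[:,0]<40)&(abs(Q[:,1])<60)]; print("lips y",np.percentile(g[:,1],[1,99]),g[:,1][g[:,1]<0].max(),g[:,1][g[:,1]>0].min())
s=Q[(Q[:,2]>18)&(Q[:,2]<42)&(Q[:,0]>-100)&(Q[:,0]<0)&(abs(Q[:,1])<22)]; print("stop",len(s),np.percentile(s[:,0],[2,10,50]),s[:,1].mean())
print("T",T,"bay",T+R@[-245,0,0],"xdir",R[:,0],"z",R[:,2], "yaw deg",np.degrees(r.x[2]))
# side check
ms=dict(np.load("pics/side_m.npz")); print("side proj",proj(ms,L@R.T+T).round(0))
E
```

```text
[565.07490861 211.7663535    1.7455389 ] [[ 0.36 -0.38]
 [-0.39 -0.03]
 [ 0.17  0.25]
 [-0.15  0.15]]
floor z -1.1436167566793554 slope [0.04380622 8.70848205]
flare y [-44.53275526  43.72758801] x [-317.8907668  -171.87160284]
floor xmin [-318.50123047 -316.17436418]
lips y [-34.81292128  37.1012313 ] -0.19335726513551874 0.4043094450584285
stop 85 [-45.90685441 -45.4826222  -40.49152997] 0.37526991601387905
T [565.07490861 211.7663535   32.        ] bay [606.73850605 -24.23031532  82.93836425] xdir [-0.1700555   0.96325171 -0.20791169] z [-0.03614641  0.20474547  0.9781476 ] yaw deg 100.01201217345722
side proj [[216. 152.]
 [213. 199.]
 [250. 151.]
 [250. 198.]]
```

Fit residuals are below 0.4 px. The stop pad's top edge reads x≈-46 mm, so the tin should be home with its centre near -74 mm. The hand can only stay vertical, so I'll pick with the jaws along the chute (yaw 100°). Moving above the tin now.

```bash
python3 -m crank '[[1,[0.045,0.034,0],-0.725],[1,[0.045,0.034,0],0],[1,[0.045,0.034,0],0],[1,[0.045,0.034,0],0],[1,[0.045,0.034,0],0],[1,[0.045,0.034,0],0],[1,[0.045,0.034,0],0],[1,[0.045,0.034,0],0],[1,[0.04,0.03,0],0],[1,[0,0,0],0]]' 40
python3 - <<'E'
from h import *
m=vision.camera_model("wrist");p,d=vision.read_camera("wrist");cv2.imwrite("pics/w1.png",p[:,:,::-1])
s=bot.read_state();print(s["eef_pos"],s["eef_rot"],s["contact_force"],m["t"]@-m["R"])
P=cloud(m,d);Q=P.reshape(-1,3);k=(Q[:,2]>30)&(Q[:,2]<52)&(np.hypot(Q[:,0]-490,Q[:,1]+359)<60);q=Q[k];t=q[q[:,2]>np.percentile(q[:,2],60)-3];print(k.sum(),np.median(t,0),(t.max(0)+t.min(0))/2,t.max(0)-t.min(0))
E
```

```text
t: 1.1
eef_pos: [497.0, -346.9, 297.2]
eef_rot: [-3.122, -0.257, 0.005]
contact_force: [-0.7, -0.2, 0.1]
opening: 1.003
[ 495.5820522  -348.2056773   297.04590075] [-3.12252663 -0.25614191  0.00725688] [ 0.3497184  -0.22113123 -0.10980269] [ 566.26566439 -336.83936941  366.77354097]
2515 [ 490.78964403 -360.57605789   41.99424181] [ 489.92981121 -360.89349533   41.96291149] [56.45320866 56.78051141  5.49122559]
```

The wrist camera gives the tin at (490.2, -360.5), top at 42 mm and diameter 56.5, which all agree. Descending.

```bash
python3 -m crank '[[1,[-0.006,-0.015,0],0],[1,[0,0,-0.04],0],[1,[0,0,-0.04],0],[1,[0,0,-0.04],0],[1,[0,0,-0.04],0],[1,[0,0,-0.04],0],[1,[0,0,-0.025],0],[1,[0,0,0],0]]' 40
```

```text
t: 1.95
eef_pos: [478.7, -374.4, 111.7]
eef_rot: [-3.13, -0.236, 0.01]
contact_force: [-0.6, 0.8, 0.6]
opening: 1.0
```

```bash
python3 -m crank '[[1,[0.014,0.017,0],0],[1,[0,0,0],0],[1,[0,0,0],0]]'; python3 -m crank '[[1,[0,0,0],0],[1,[0,0,0],0]]'
```

```text
t: 2.25
eef_pos: [489.3, -363.7, 114.2]
eef_rot: [-3.132, -0.229, 0.008]
contact_force: [1.5, -0.2, -0.8]
opening: 1.001
t: 2.45
eef_pos: [490.5, -364.7, 116.8]
eef_rot: [3.131, 0.23, -0.004]
contact_force: [-0.3, -0.1, -0.8]
opening: 0.998
```

```bash
python3 -m crank '[[1,[0,0.005,-0.012],0],[1,[0,0,-0.012],0],[1,[0,0,-0.012],0],[1,[0,0,0],0]]'; python3 -m crank '[[1,[0,0,0],0]]'; python3 -m crank '[[1,[0,0,0],0]]'; python3 -m crank '[[1,[0,0,0],0]]';
```

```text
t: 2.85
eef_pos: [490.9, -360.4, 86.6]
eef_rot: [3.129, 0.23, -0.002]
contact_force: [-0.8, 0.8, -0.4]
opening: 0.999
t: 2.95
eef_pos: [490.6, -360.1, 85.8]
eef_rot: [3.13, 0.23, -0.003]
contact_force: [0.5, 0.4, 0.4]
opening: 1.001
t: 3.05
eef_pos: [490.4, -360.0, 85.4]
eef_rot: [3.131, 0.23, -0.004]
contact_force: [-0.1, 1.6, -0.1]
opening: 1.001
t: 3.15
eef_pos: [490.4, -360.1, 85.4]
eef_rot: [3.131, 0.23, -0.004]
contact_force: [1.1, -0.8, 0.4]
opening: 0.995
```

Centred on the tin. Going down 7 mm, then closing.

```bash
python3 -m crank '[[1,[0,0,-0.009],0.2],[1,[0,0,0],0],[-1,[0,0,0],0],[-1,[0,0,0],0],[-1,[0,0,0],0],[-1,[0,0,0],0],[-1,[0,0,0],0],[-1,[0,0,0],0],[-1,[0,0,0],0],[-1,[0,0,0],0]]' 40;  python3 -m crank '[[-1,[0,0,0.02],0],[-1,[0,0,0.03],0],[-1,[0,0,0.03],0],[-1,[0,0,0.03],0],[-1,[0,0,0.03],0],[-1,[0,0,0.02],0],[-1,[0,0,0],0],[-1,[0,0,0],0],[-1,[0,0,0],0]]'
python3 - <<'E'
from h import *
m=vision.camera_model("wrist");p,d=vision.read_camera("wrist");cv2.imwrite("pics/w2.png",p[:,:,::-1]); s=bot.read_state();print(s["eef_pos"],s["eef_rot"],s["contact_force"],s["opening"])
E
```

```text
t: 4.15
eef_pos: [490.9, -360.6, 78.5]
eef_rot: [3.125, 0.278, -0.002]
contact_force: [1.8, 0.3, -1.1]
opening: 0.645
t: 5.05
eef_pos: [489.1, -358.7, 215.8]
eef_rot: [3.127, 0.278, -0.004]
contact_force: [-0.1, -0.1, -1.5]
opening: 0.643
[ 488.87105296 -358.531016    215.33515773] [ 3.12736027  0.27819067 -0.00511453] [ 0.11304746 -0.62562938 -1.09974797] 0.6436285408189424
```

View pics/w2.png

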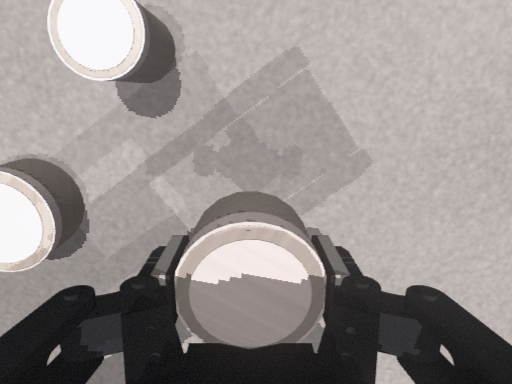

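Tin held centred in the jaws at (255,290). Transferring to above the bay.

```bash
python3 -m crank '[[-1,[0,0.02,0.025],0],[-1,[0.016,0.045,0.02],0],[-1,[0.016,0.045,0],0],[-1,[0.016,0.045,0],0],[-1,[0.016,0.045,0],0],[-1,[0.016,0.045,0],0],[-1,[0.016,0.045,0],0],[-1,[0.016,0.045,0],0],[-1,[0.016,0.045,0],0],[-1,[0.01,0.02,0],0]]';  python3 -m crank '[[-1,[0,0,0],0],[-1,[0,0,0],0],[-1,[0,0,0],0]]'
cat > look.py <<'E'
from h import *; import sys
s=bot.read_state();m=vision.camera_model("wrist");p,d=vision.read_camera("wrist");cv2.imwrite(f"pics/{sys.argv[1]}.png",p[:,:,::-1]); np.save(f"pics/{sys.argv[1]}_d.npy",d);np.savez(f"pics/{sys.argv[1]}_m.npz",**m)
print(s["eef_pos"].round(1),s["eef_rot"].round(4),s["contact_force"].round(1),s["opening"])
R=chuteR(1.7455);T=np.array([565.07,211.77,32]);print("TCP in chute",((s["eef_pos"]-T)@R).round(1))
E
python3 look.py w3
```

```text
t: 6.1
eef_pos: [594.7, -26.8, 238.3]
eef_rot: [-3.121, -0.265, 0.035]
contact_force: [-0.5, 0.2, -2.0]
opening: 0.646
t: 6.4
eef_pos: [593.5, -24.5, 234.5]
eef_rot: [-3.119, -0.272, 0.045]
contact_force: [-0.1, -0.3, -1.0]
opening: 0.643
[593.5 -24.5 234.5] [-3.1185 -0.2718  0.0448] [-0.1 -0.3 -1. ] 0.6427128242242428
TCP in chute [-274.5   13.1  148.7]
```

View pics/w3.png

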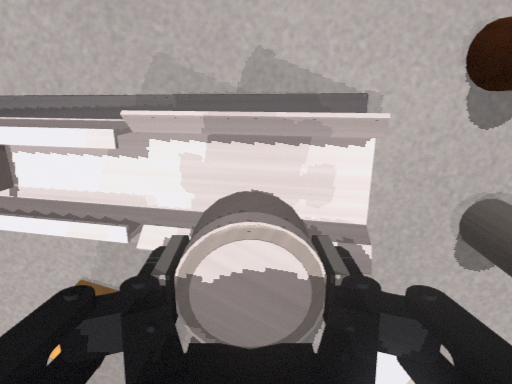

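Wrist view: far flare outer corners are at (388,115) and (122,112), and the floor's open-end corners at (375,138) and (367,222). I'll project the model there to check it.

```bash
python3 - <<'E'
from h import *
m=dict(np.load("pics/w3_m.npz"));R=chuteR(1.7455);T=np.array([565.07,211.77,32])
L=np.array([[-320,-45,41],[-175,-45,41],[-320,-31,0],[-320,31,0],[-320,45,41],[-175,45,41.]])
print(proj(m,L@R.T+T).round(1))
px=np.array([[388,115],[122,112],[375,138],[367,222.]])
f=lambda p:(proj(m,L[:4]@chuteR(p[2]).T+[p[0],p[1],32])-px).ravel()
r=least_squares(f,[565,211,1.7455]);print(r.x,f(r.x).reshape(-1,2).round(1))
d=np.load("pics/w3_d.npy");P=cloud(m,d);Q=((P-T)@R).reshape(-1,3)
B=Q[(Q[:,0]>-310)&(Q[:,0]<-185)&(Q[:,1]>-25)&(Q[:,1]<5)&(abs(Q[:,2])<15)];print("floor",len(B),np.median(B[:,2]),np.polyfit(B[:,0]+245,B[:,2],1))
h=Q[(Q[:,2]>30)&(Q[:,2]<50)&(Q[:,0]>-310)&(Q[:,0]<-180)&(Q[:,1]<0)];print("far flare",np.percentile(h[:,1],[1,50]))
tz=Rn.from_rotvec(bot.read_state()["eef_rot"]).as_matrix();print(tz.round(3))
E
python3 - <<'E'
import cv2;im=cv2.imread("pics/w3.png")
cv2.imwrite("pics/w3c.png",cv2.resize(im[95:285,100:400],None,fx=2.66,fy=2.66,interpolation=cv2.INTER_CUBIC))
E
```

```text
[[390.4 113.1]
 [119.6 108.8]
 [375.8 131.1]
 [365.2 225.4]
 [370.1 277.3]
 [136.2 250.5]]
[561.8437284  210.92249441   1.75261078] [[ 2.   0.6]
 [-2.   0.7]
 [ 0.7 -5. ]
 [-1.2  4.9]]
floor 8046 -0.26021526042915494 [-0.00118366 -0.26942126]
far flare [-44.6357924  -38.60634256]
[[ 0.985  0.172 -0.03 ]
 [ 0.173 -0.985  0.008]
 [-0.028 -0.013 -1.   ]]
```

View pics/w3c.png

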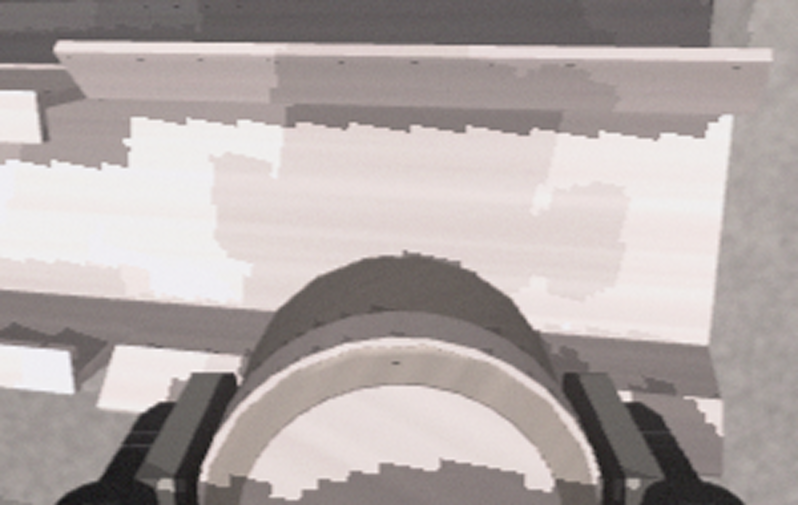

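The model holds to about 1 mm here and the floor depth to 0.3 mm. The tool has picked up about 1.8° of tilt from the fast moves. I'll centre over the bay slowly and re-check.

```bash
cat > st.py <<'E'
from h import *
s=bot.read_state();R=chuteR(1.7455);T=np.array([565.07,211.77,32]);A=Rn.from_rotvec(s["eef_rot"]).as_matrix();z=A[:,2]
print("t",s["t"],"eef",s["eef_pos"].round(1),"toolz",z.round(3),"jaw yaw",np.degrees(np.arctan2(A[1,1],A[0,1])).round(1),"F chute",(s["contact_force"]@R).round(1),"open",round(s["opening"],3))
for n,l in (("TCP",0),("57",57),("tip73",73),("78.5",78.5)): print(n,((s["eef_pos"]+l*z-T)@R).round(1),end=" ")
print()
E
python3 -m crank '[[-1,[0.005,0,0],0],[-1,[0.005,0,0],0],[-1,[0.005,0,0],0],[-1,[0.004,0,0],0],[-1,[0,0,0],0],[-1,[0,0,0],0],[-1,[0,0,0],0],[-1,[0,0,0],0]]'; python3 st.py
```

```text
t: 7.25
eef_pos: [609.7, -28.5, 234.7]
eef_rot: [-3.12, -0.263, 0.045]
contact_force: [-0.4, 0.9, -2.3]
opening: 0.642
t 7.25 eef [609.7 -28.5 234.7] toolz [-0.029  0.008 -1.   ] jaw yaw -80.4 F chute [ 1.4  0.2 -2.1] open 0.642
TCP [-281.1   -2.2  147.4] 57 [-268.6   -0.6   91.9] tip73 [-2.65e+02 -2.00e-01  7.63e+01] 78.5 [-263.8   -0.    70.9]
```

```bash
python3 -m crank '[[-1,[0,0,-0.012],0],[-1,[0,0,-0.012],0],[-1,[0,0,-0.012],0],[-1,[0,0,-0.012],0],[-1,[0,0,-0.01],0],[-1,[0,0,0],0],[-1,[0,0,0],0],[-1,[0,0,0],0]]'; python3 st.py
```

```text
t: 8.05
eef_pos: [608.2, -28.0, 182.2]
eef_rot: [-3.119, -0.264, 0.05]
contact_force: [-0.9, -1.2, -2.5]
opening: 0.643
t 8.05 eef [608.2 -28.  182.2] toolz [-0.033  0.009 -0.999] jaw yaw -80.3 F chute [-0.4  1.1 -2.6] open 0.643
TCP [-269.5   -0.8   96.2] 57 [-256.9    0.9   40.7] tip73 [-253.3    1.4   25.1] 78.5 [-252.1    1.6   19.7]
```

```bash
python3 -m crank '[[-1,[0.002,0,-0.005],0],[-1,[0,0,-0.005],0],[-1,[0,0,-0.003],0],[-1,[0,0,0],0],[-1,[0,0,0],0]]'; python3 st.py;python3 -m crank '[[-1,[0,0,-0.002],0],[-1,[0,0,-0.001],0],[-1,[0,0,0],0]]'; python3 st.py
```

```text
t: 8.55
eef_pos: [610.9, -28.2, 172.4]
eef_rot: [-3.12, -0.264, 0.046]
contact_force: [1.2, -0.2, -2.0]
opening: 0.648
t 8.55 eef [610.9 -28.2 172.4] toolz [-0.03   0.008 -1.   ] jaw yaw -80.3 F chute [-0.  -1.2 -2. ] open 0.648
TCP [-268.1   -3.5   86.5] 57 [-255.5   -1.9   31. ] tip73 [-252.    -1.4   15.4] 78.5 [-250.8   -1.3   10. ] 
t: 8.85
eef_pos: [611.0, -28.2, 170.0]
eef_rot: [-3.12, -0.264, 0.045]
contact_force: [-0.1, 0.8, -2.5]
opening: 0.643
t 8.85 eef [611.  -28.2 170. ] toolz [-0.029  0.008 -1.   ] jaw yaw -80.3 F chute [ 1.3 -0.1 -2.3] open 0.643
TCP [-267.7   -3.6   84.2] 57 [-255.1   -2.    28.7] tip73 [-251.6   -1.5   13.1] 78.5 [-250.4   -1.4    7.7]
```

```bash
python3 -m crank '[[-1,[-0.0015,0,-0.0015],0],[-1,[0,0,0],0]]'; python3 st.py;python3 -m crank '[[-1,[0,0,-0.0015],0],[-1,[0,0,0],0]]'; python3 st.py
```

```text
t: 9.05
eef_pos: [609.7, -28.2, 168.8]
eef_rot: [-3.12, -0.264, 0.045]
contact_force: [-0.1, -0.5, -1.9]
opening: 0.646
t 9.05 eef [609.7 -28.2 168.8] toolz [-0.029  0.008 -1.   ] jaw yaw -80.3 F chute [-0.1  0.2 -2. ] open 0.646
TCP [-267.2   -2.3   83.1] 57 [-254.6   -0.7   27.5] tip73 [-251.1   -0.3   11.9] 78.5 [-2.499e+02 -1.000e-01  6.500e+00] 
t: 9.25
eef_pos: [610.0, -28.2, 168.5]
eef_rot: [-3.12, -0.264, 0.044]
contact_force: [-0.4, -0.9, -0.8]
opening: 0.64
t 9.25 eef [610.  -28.2 168.5] toolz [-0.029  0.008 -1.   ] jaw yaw -80.3 F chute [-0.7  0.5 -1. ] open 0.64
TCP [-267.2   -2.6   82.8] 57 [-254.7   -1.    27.2] tip73 [-251.1   -0.6   11.6] 78.5 [-249.9   -0.4    6.2]
```

Touching (Fz eased from about -2 to -0.8, and the geometry puts the gap at ~0.3 mm). Opening in small steps so the tin settles onto the slope.

```bash
python3 -m crank '[[0.3,[0,0,0],0],[0.33,[0,0,0],0],[0.36,[0,0,0],0],[0.39,[0,0,0],0],[0.42,[0,0,0],0],[0.45,[0,0,0],0],[0.5,[0,0,0],0],[0.55,[0,0,0],0],[0.6,[0,0,0],0],[0.65,[0,0,0],0]]' 20; python3 -m crank '[[0.7,[0,0,0],0],[0.8,[0,0,0],0],[0.9,[0,0,0],0],[1,[0,0,0],0],[1,[0,0,0],0],[1,[0,0,0],0]]';python3 st.py;python3 look.py w4
```

```text
t: 10.25
eef_pos: [610.3, -27.8, 168.5]
eef_rot: [-3.119, -0.264, 0.042]
contact_force: [0.5, -0.9, 0.6]
opening: 0.825
t: 10.85
eef_pos: [610.7, -28.3, 169.1]
eef_rot: [-3.12, -0.264, 0.041]
contact_force: [-0.8, -0.6, -0.1]
opening: 1.007
t 10.85 eef [610.7 -28.3 169.1] toolz [-0.027  0.008 -1.   ] jaw yaw -80.3 F chute [-0.5  0.9 -0.2] open 1.007
TCP [-267.5   -3.2   83.3] 57 [-255.    -1.8   27.7] tip73 [-251.5   -1.4   12.1] 78.5 [-250.3   -1.2    6.7] 
[610.7 -28.3 169.1] [-3.1204 -0.2638  0.0407] [-0.8 -0.6 -0.1] 1.0071366833073927
TCP in chute [-267.5   -3.2   83.3]
```

View pics/w4.png

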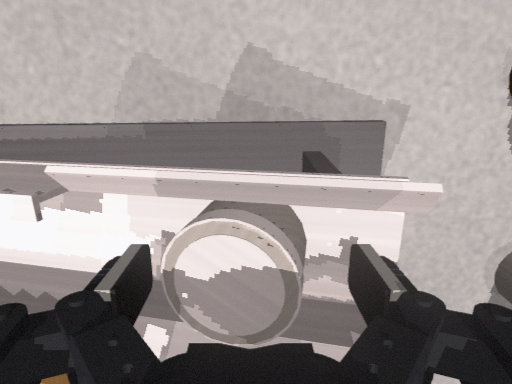

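Let go: the tin sits leaning with the slope, close to the left (downslope) pad at (160,265). I'll shift downslope slightly for clearance, then rise.

```bash
python3 -m crank '[[1,[-0.001,0.006,0.001],0],[1,[0,0,0.002],0],[1,[0,0,0.01],0],[1,[0,0,0.02],0],[1,[0,0,0.02],0],[1,[0,0,0.02],0],[0,[0,0,0.015],0],[-0.5,[0,0,0],0],[-1,[0,0,0],0],[-1,[0,0,0],0]]' 20; python3 st.py; python3 look.py w5; python3 - <<'E'
from h import *
m=dict(np.load("pics/w5_m.npz"));d=np.load("pics/w5_d.npy");R=chuteR(1.7455);T=np.array([565.07,211.77,32]);Q=((cloud(m,d)-T)@R).reshape(-1,3)
k=(Q[:,2]>37)&(Q[:,2]<48)&(abs(Q[:,1])<30)&(Q[:,0]>-310)&(Q[:,0]<-185);q=Q[k];print(k.sum(),q.min(0),q.max(0),(q.max(0)+q.min(0))/2)
A=np.c_[q[:,:2]-q[:,:2].mean(0),np.ones(len(q))];print("top plane",np.linalg.lstsq(A,q[:,2],rcond=None)[0])
E
```

```text
t: 11.9
eef_pos: [610.4, -23.0, 248.5]
eef_rot: [-3.122, -0.264, 0.034]
contact_force: [-0.1, 0.3, -0.2]
opening: 0.332
t 11.9 eef [610.4 -23.  248.5] toolz [-0.022  0.007 -1.   ] jaw yaw -80.3 F chute [ 0.3  0.1 -0.1] open 0.332
TCP [-278.9   -3.8  162. ] 57 [-266.5   -2.6  106.4] tip73 [-263.    -2.3   90.8] 78.5 [-261.8   -2.2   85.5] 
[610.4 -23.  248.5] [-3.1216 -0.2644  0.034 ] [-0.1  0.3 -0.2] 0.33155844233953974
TCP in chute [-278.9   -3.8  162. ]
6074 [-278.42920405  -28.57051581   37.00742699] [-220.99314959   28.9690689    44.48296303] [-2.49711177e+02  1.99276544e-01  4.07451950e+01]
top plane [4.01289814e-03 7.36100706e-03 4.19751306e+01]
```

The tin is flat in the bay at x=-249.7, y=0.2, top plane level at 42.0, so step 1 is met. Now I'll shut the fingers behind it, targeting tip x≈-300, z≈12.

```bash
python3 -m crank '[[-1,[0.002,-0.016,0],0],[-1,[0.002,-0.016,0],0],[-1,[0.002,-0.016,0],0],[-1,[0.002,-0.016,0],0],[-1,[0,0,0],0],[-1,[0,0,0],0],[-1,[0,0,0],0],[-1,[0,0,0],0]]' 40; python3 st.py
```

```text
t: 12.75
eef_pos: [615.8, -80.3, 244.7]
eef_rot: [-3.12, -0.261, 0.043]
contact_force: [0.0, 0.8, 0.3]
opening: -0.0
t 12.75 eef [615.8 -80.3 244.7] toolz [-0.028  0.008 -1.   ] jaw yaw -80.5 F chute [ 0.7 -0.2  0.4] open -0.0
TCP [-334.2    0.8  146.4] 57 [-321.6    2.4   90.8] tip73 [-318.1    2.8   75.2] 78.5 [-316.9    2.9   69.8]
```

```bash
python3 -m crank '[[-1,[0.004,0.003,0],0],[-1,[0,0,-0.015],0],[-1,[0,0,-0.015],0],[-1,[0,0,-0.015],0],[-1,[0,0,-0.012],0],[-1,[0,0,-0.008],0],[-1,[0,0,0],0],[-1,[0,0,0],0],[-1,[0,0,0],0]]' 40; python3 st.py
```

```text
t: 13.65
eef_pos: [618.0, -75.6, 186.1]
eef_rot: [-3.118, -0.264, 0.048]
contact_force: [0.9, -0.1, -0.5]
opening: 0.001
t 13.65 eef [618.  -75.6 186.1] toolz [-0.032  0.009 -0.999] jaw yaw -80.3 F chute [-0.1 -0.9 -0.5] open 0.001
TCP [-317.9   -2.2   90. ] 57 [-305.2   -0.5   34.4] tip73 [-301.7   -0.    18.8] 78.5 [-3.005e+02  1.000e-01  1.340e+01]
```

```bash
python3 -m crank '[[-1,[0,0,-0.008],0],[-1,[0,0,0],0],[-1,[-0.001,0.005,-0.001],0],[-1,[-0.001,0.005,-0.001],0],[-1,[-0.001,0.005,-0.001],0],[-1,[-0.001,0.005,-0.001],0],[-1,[0,0,0],0]]' 40; python3 st.py
```

```text
t: 14.35
eef_pos: [615.6, -58.4, 177.7]
eef_rot: [-3.12, -0.264, 0.043]
contact_force: [0.3, -0.5, 0.8]
opening: 0.0
t 14.35 eef [615.6 -58.4 177.7] toolz [-0.028  0.008 -1.   ] jaw yaw -80.3 F chute [-0.7 -0.2  0.6] open 0.0
TCP [-299.1   -2.8   85.4] 57 [-286.6   -1.3   29.8] tip73 [-283.    -0.8   14.2] 78.5 [-281.8   -0.7    8.8]
```

```bash
python3 -m crank '[[-1,[-0.001,0.005,-0.001],0],[-1,[-0.001,0.005,-0.001],0],[-1,[-0.001,0.005,-0.001],0],[-1,[-0.001,0.005,-0.0012],0],[-1,[-0.001,0.005,-0.0012],0]]'; python3 st.py;python3 -m crank '[[-1,[-0.001,0.005,-0.0012],0],[-1,[-0.001,0.005,-0.0012],0],[-1,[-0.001,0.005,-0.0012],0],[-1,[-0.001,0.005,-0.0012],0],[-1,[-0.001,0.005,-0.0012],0]]'; python3 st.py; python3 look.py w6
```

```text
t: 14.85
eef_pos: [611.5, -37.3, 173.4]
eef_rot: [-3.12, -0.264, 0.042]
contact_force: [-0.1, 0.1, 0.5]
opening: -0.007
t 14.85 eef [611.5 -37.3 173.4] toolz [-0.027  0.007 -1.   ] jaw yaw -80.3 F chute [0.1 0.1 0.5] open -0.007
TCP [-277.2   -2.4   85.6] 57 [-264.7   -0.9   30. ] tip73 [-261.2   -0.5   14.4] 78.5 [-260.    -0.4    9.1] 
t: 15.35
eef_pos: [607.4, -15.6, 168.7]
eef_rot: [-3.121, -0.264, 0.04]
contact_force: [0.3, -0.0, 1.3]
opening: 0.003
t 15.35 eef [607.4 -15.6 168.7] toolz [-0.026  0.007 -1.   ] jaw yaw -80.3 F chute [-0.3 -0.3  1.3] open 0.003
TCP [-254.6   -2.2   85.6] 57 [-242.2   -0.8   30. ] tip73 [-238.7   -0.4   14.4] 78.5 [-237.4   -0.3    9. ] 
[607.4 -15.6 168.7] [-3.121  -0.2641  0.0404] [ 0.3 -0.   1.3] 0.0028156127242722926
TCP in chute [-254.6   -2.2   85.6]
```

View pics/w6.png

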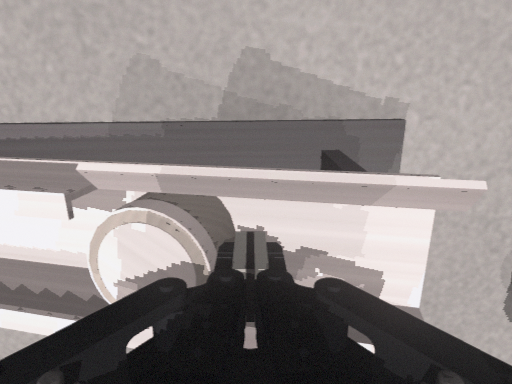

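The tin is sliding upright ahead of the shut fingers: tin at (150,258), fingertips at (245,250). I'll measure the tip-to-tin offset.

```bash
python3 - <<'E'
from h import *
m=dict(np.load("pics/w6_m.npz"));d=np.load("pics/w6_d.npy");R=chuteR(1.7455);T=np.array([565.07,211.77,32]);Q=((cloud(m,d)-T)@R).reshape(-1,3)
k=(Q[:,2]>38)&(Q[:,2]<46)&(abs(Q[:,1])<29.5)&(Q[:,0]>-270)&(Q[:,0]<-170);q=Q[k];print(k.sum(),np.percentile(q,[.5,99.5],axis=0))
E
python3 -m crank '[[-1,[-0.001,0.005,-0.0012],0],[-1,[-0.001,0.005,-0.0012],0],[-1,[-0.001,0.005,-0.0012],0],[-1,[-0.001,0.005,-0.0012],0],[-1,[-0.001,0.005,-0.0012],0]]'; python3 st.py;python3 -m crank '[[-1,[-0.001,0.005,-0.0012],0],[-1,[-0.001,0.005,-0.0012],0],[-1,[-0.001,0.005,-0.0012],0],[-1,[-0.001,0.005,-0.0012],0],[-1,[-0.001,0.005,-0.0012],0]]'; python3 st.py
```

```text
9181 [[-255.66256942  -27.8168268    38.15526268]
 [-173.49588086   16.84438071   45.26052786]]
t: 15.9
eef_pos: [603.3, 6.3, 163.7]
eef_rot: [-3.121, -0.264, 0.04]
contact_force: [0.2, -1.6, 1.5]
opening: -0.002
t 15.9 eef [603.3   6.3 163.7] toolz [-0.026  0.007 -1.   ] jaw yaw -80.3 F chute [-1.9  0.1  1.2] open -0.002
TCP [-231.8   -1.9   85.4] 57 [-219.4   -0.5   29.8] tip73 [-2.159e+02 -1.000e-01  1.420e+01] 78.5 [-214.7    0.     8.8] 
t: 16.4
eef_pos: [599.0, 28.1, 158.7]
eef_rot: [-3.121, -0.264, 0.039]
contact_force: [0.5, -1.2, 1.5]
opening: -0.002
t 16.4 eef [599.   28.1 158.7] toolz [-0.026  0.007 -1.   ] jaw yaw -80.3 F chute [-1.6 -0.3  1.3] open -0.002
TCP [-209.    -1.5   85. ] 57 [-1.966e+02 -1.000e-01  2.940e+01] tip73 [-193.1    0.3   13.8] 78.5 [-191.9    0.4    8.5]
```

Offset tip→tin centre is about 37 mm, so home is expected at tip x≈-111, and the earliest possible is -140. Continuing, then slowing before -150.

```bash
python3 -m crank '[[-1,[-0.0009,0.005,-0.0011],0],[-1,[-0.0009,0.005,-0.0011],0],[-1,[-0.0009,0.005,-0.0011],0],[-1,[-0.0009,0.005,-0.0011],0],[-1,[-0.0009,0.005,-0.0011],0],[-1,[-0.0009,0.005,-0.0011],0],[-1,[-0.0009,0.005,-0.0011],0],[-1,[-0.0005,0.0025,-0.0005],0]]'; python3 st.py
```

```text
t: 17.2
eef_pos: [592.8, 61.1, 151.3]
eef_rot: [-3.121, -0.265, 0.04]
contact_force: [-1.0, -1.2, 1.5]
opening: -0.001
t 17.2 eef [592.8  61.1 151.3] toolz [-0.026  0.007 -1.   ] jaw yaw -80.3 F chute [-1.3  1.2  1.3] open -0.001
TCP [-174.6   -1.1   84.8] 57 [-162.1    0.3   29.2] tip73 [-158.6    0.6   13.6] 78.5 [-157.4    0.8    8.3]
```

```bash
python3 -m crank '[[-1,[-0.0005,0.0025,-0.0005],0],[-1,[-0.0005,0.0025,-0.0005],0],[-1,[-0.0005,0.0025,-0.0005],0],[-1,[-0.0005,0.0025,-0.0005],0]]'; python3 st.py
```

```text
t: 17.6
eef_pos: [591.0, 69.8, 149.4]
eef_rot: [-3.121, -0.265, 0.04]
contact_force: [0.4, -0.6, 0.5]
opening: -0.001
t 17.6 eef [591.   69.8 149.4] toolz [-0.026  0.007 -1.   ] jaw yaw -80.3 F chute [-0.7 -0.3  0.3] open -0.001
TCP [-165.6   -0.9   84.8] 57 [-153.1    0.5   29.2] tip73 [-149.6    0.9   13.6] 78.5 [-148.4    1.1    8.3]
```

```bash
python3 -m crank '[[-1,[-0.0005,0.0025,-0.0005],0],[-1,[-0.0005,0.0025,-0.0005],0],[-1,[-0.0005,0.0025,-0.0005],0],[-1,[-0.0005,0.0025,-0.0005],0],[-1,[-0.0005,0.0025,-0.0005],0],[-1,[-0.0005,0.0025,-0.0005],0]]'; python3 st.py
```

```text
t: 18.2
eef_pos: [588.3, 82.7, 146.6]
eef_rot: [-3.121, -0.264, 0.041]
contact_force: [0.8, -0.8, 1.2]
opening: 0.002
t 18.2 eef [588.3  82.7 146.6] toolz [-0.027  0.007 -1.   ] jaw yaw -80.3 F chute [-1.1 -0.6  1. ] open 0.002
TCP [-152.1   -0.4   84.9] 57 [-139.6    1.    29.3] tip73 [-136.1    1.4   13.7] 78.5 [-134.8    1.6    8.3]
```

```bash
python3 -m crank '[[-1,[-0.0004,0.0025,-0.0006],0],[-1,[-0.0004,0.0025,-0.0006],0],[-1,[-0.0004,0.0025,-0.0006],0]]'; python3 st.py; python3 look.py w7
```

```text
t: 18.5
eef_pos: [587.3, 89.2, 145.2]
eef_rot: [-3.121, -0.264, 0.04]
contact_force: [0.9, -1.2, 1.4]
opening: -0.001
t 18.5 eef [587.3  89.2 145.2] toolz [-0.026  0.007 -1.   ] jaw yaw -80.3 F chute [-1.6 -0.7  1. ] open -0.001
TCP [-145.3   -0.6   84.9] 57 [-132.9    0.8   29.3] tip73 [-129.3    1.2   13.7] 78.5 [-128.1    1.3    8.3] 
[587.3  89.2 145.2] [-3.1209 -0.2641  0.0404] [ 0.9 -1.2  1.4] -0.0012321060340990712
TCP in chute [-145.3   -0.6   84.9]
```

View pics/w7.png

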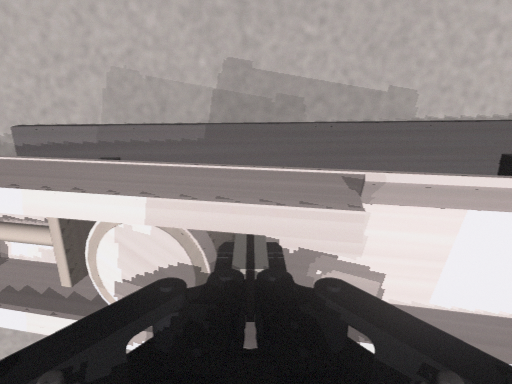

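The pad's face is at about (68,250) and the tin's leading rim at (86,250), roughly 10–18 mm to go. Slower now.

```bash
python3 - <<'E'
from h import *
m=dict(np.load("pics/w7_m.npz"));R=chuteR(1.7455);T=np.array([565.07,211.77,32])
for x in (-58,-52,-46,-40): print(x,proj(m,np.array([[x,-20,35],[x,20,35.]])@R.T+T).round(0).tolist())
E
python3 -m crank '[[-1,[-0.0004,0.002,-0.0005],0],[-1,[-0.0004,0.002,-0.0005],0],[-1,[0,0,0],0]]'; python3 st.py
```

```text
-58 [[77.0, 211.0], [91.0, 290.0]]
-52 [[66.0, 210.0], [80.0, 288.0]]
-46 [[54.0, 209.0], [69.0, 287.0]]
-40 [[43.0, 208.0], [59.0, 285.0]]
t: 18.85
eef_pos: [586.5, 93.2, 144.2]
eef_rot: [-3.121, -0.264, 0.041]
contact_force: [0.1, -0.9, 1.2]
opening: 0.001
t 18.85 eef [586.5  93.2 144.2] toolz [-0.027  0.007 -1.   ] jaw yaw -80.3 F chute [-1.1  0.   1. ] open 0.001
TCP [-141.2   -0.5   84.7] 57 [-128.7    0.9   29.1] tip73 [-125.2    1.3   13.5] 78.5 [-124.     1.5    8.2]
```

The image puts the pad face at x≈-48, so contact should come at tip ≈-113.

```bash
python3 -m crank '[[-1,[-0.0004,0.002,-0.0005],0],[-1,[-0.0004,0.002,-0.0005],0],[-1,[-0.0004,0.002,-0.0005],0]]'; python3 st.py
```

```text
t: 19.15
eef_pos: [585.6, 98.0, 143.1]
eef_rot: [-3.121, -0.264, 0.04]
contact_force: [0.4, -0.3, 1.0]
opening: -0.001
t 19.15 eef [585.6  98.  143.1] toolz [-0.026  0.007 -1.   ] jaw yaw -80.3 F chute [-0.6 -0.4  0.9] open -0.001
TCP [-136.2   -0.5   84.6] 57 [-123.7    0.9   29.1] tip73 [-120.2    1.3   13.4] 78.5 [-119.     1.4    8.1]
```

```bash
python3 -m crank '[[-1,[-0.0003,0.0015,-0.0004],0],[-1,[-0.0003,0.0015,-0.0004],0]]'; python3 st.py
```

```text
t: 19.35
eef_pos: [585.1, 100.7, 142.5]
eef_rot: [-3.121, -0.264, 0.04]
contact_force: [0.1, -1.4, 1.9]
opening: -0.001
t 19.35 eef [585.1 100.7 142.5] toolz [-0.026  0.007 -1.   ] jaw yaw -80.3 F chute [-1.8  0.2  1.6] open -0.001
TCP [-133.4   -0.4   84.6] 57 [-120.9    1.    29. ] tip73 [-117.4    1.3   13.4] 78.5 [-116.2    1.5    8. ]
```

```bash
python3 -m crank '[[-1,[-0.0003,0.0015,-0.0004],0],[-1,[-0.0002,0.001,-0.0002],0]]'; python3 st.py
```

```text
t: 19.55
eef_pos: [584.7, 102.9, 141.9]
eef_rot: [-3.121, -0.264, 0.04]
contact_force: [0.0, -1.4, 1.3]
opening: 0.001
t 19.55 eef [584.7 102.9 141.9] toolz [-0.026  0.007 -1.   ] jaw yaw -80.3 F chute [-1.6  0.2  1. ] open 0.001
TCP [-131.    -0.4   84.5] 57 [-118.5    1.    28.9] tip73 [-115.     1.4   13.3] 78.5 [-113.8    1.5    8. ]
```

Drag stays at about 1.5 N and there's no contact yet. Advancing about 1 mm per row.

```bash
python3 -m crank '[[-1,[-0.0002,0.001,-0.0002],0],[-1,[-0.0002,0.001,-0.0002],0]]'; python3 st.py
```

```text
t: 19.75
eef_pos: [584.3, 104.7, 141.6]
eef_rot: [-3.121, -0.264, 0.04]
contact_force: [-0.3, -0.7, 0.5]
opening: -0.001
t 19.75 eef [584.3 104.7 141.6] toolz [-0.026  0.007 -1.   ] jaw yaw -80.3 F chute [-0.7  0.4  0.4] open -0.001
TCP [-129.2   -0.4   84.6] 57 [-116.7    1.    29. ] tip73 [-113.2    1.4   13.3] 78.5 [-112.     1.6    8. ]
```

```bash
python3 -m crank '[[-1,[-0.0002,0.001,-0.0002],0],[-1,[-0.0002,0.001,-0.0002],0]]'; python3 st.py
```

```text
t: 19.95
eef_pos: [584.0, 106.3, 141.2]
eef_rot: [-3.121, -0.264, 0.04]
contact_force: [0.2, -1.4, 1.9]
opening: -0.001
t 19.95 eef [584.  106.3 141.2] toolz [-0.026  0.007 -1.   ] jaw yaw -80.3 F chute [-1.7  0.   1.5] open -0.001
TCP [-127.5   -0.3   84.6] 57 [-115.1    1.1   29. ] tip73 [-111.6    1.5   13.4] 78.5 [-110.4    1.6    8. ]
```

```bash
python3 -m crank '[[-1,[-0.0002,0.001,-0.0002],0]]'; python3 st.py
```

```text
t: 20.05
eef_pos: [584.0, 106.8, 141.2]
eef_rot: [-3.122, -0.264, 0.04]
contact_force: [0.4, -3.4, 2.2]
opening: 0.0
t 20.05 eef [584.  106.8 141.2] toolz [-0.026  0.006 -1.   ] jaw yaw -80.3 F chute [-3.8  0.2  1.4] open 0.0
TCP [-127.    -0.4   84.6] 57 [-114.5    1.    29. ] tip73 [-111.1    1.4   13.4] 78.5 [-109.9    1.5    8. ]
```

Contact: force rises to 3.8 N at tip ≈-111.1. Pressing in sub-millimetre steps.

```bash
python3 -m crank '[[-1,[-0.0002,0.001,-0.0002],0]]'; python3 -m crank '[[-1,[-0.0002,0.001,-0.0002],0]]'; python3 st.py
```

```text
t: 20.15
eef_pos: [584.0, 107.3, 141.1]
eef_rot: [-3.123, -0.264, 0.039]
contact_force: [0.7, -3.5, 1.4]
opening: -0.003
t: 20.25
eef_pos: [584.0, 107.7, 141.1]
eef_rot: [-3.123, -0.264, 0.039]
contact_force: [1.7, -4.3, 2.6]
opening: 0.002
t 20.25 eef [584.  107.7 141.1] toolz [-0.025  0.005 -1.   ] jaw yaw -80.3 F chute [-5.  -0.9  1.6] open 0.002
TCP [-126.2   -0.6   84.7] 57 [-113.9    0.8   29.1] tip73 [-110.4    1.2   13.5] 78.5 [-109.2    1.3    8.1]
```

```bash
python3 -m crank '[[-1,[-0.0002,0.001,-0.0002],0]]'; python3 st.py
```

```text
t: 20.35
eef_pos: [584.0, 108.0, 141.0]
eef_rot: [-3.124, -0.264, 0.038]
contact_force: [1.0, -4.5, 1.8]
opening: -0.001
t 20.35 eef [584. 108. 141.] toolz [-0.025  0.004 -1.   ] jaw yaw -80.3 F chute [-4.9 -0.2  0.8] open -0.001
TCP [-125.8   -0.6   84.7] 57 [-113.5    0.7   29.1] tip73 [-110.1    1.1   13.5] 78.5 [-108.9    1.2    8.1]
```

```bash
python3 -m crank '[[-1,[-0.0003,0.0016,-0.0003],0]]'; python3 -m crank '[[-1,[-0.0003,0.0016,-0.0003],0]]'; python3 st.py
```

```text
t: 20.45
eef_pos: [584.1, 108.7, 141.0]
eef_rot: [-3.125, -0.264, 0.037]
contact_force: [0.9, -6.4, 2.5]
opening: 0.0
t: 20.55
eef_pos: [584.2, 109.2, 141.0]
eef_rot: [-3.127, -0.264, 0.036]
contact_force: [1.1, -7.6, 2.5]
opening: 0.001
t 20.55 eef [584.2 109.2 141. ] toolz [-0.023  0.001 -1.   ] jaw yaw -80.3 F chute [-8.   0.2  0.8] open 0.001
TCP [-124.8   -1.    84.9] 57 [-112.6    0.3   29.2] tip73 [-109.2    0.6   13.6] 78.5 [-108.     0.8    8.2]
```

```bash
python3 -m crank '[[-1,[-0.0003,0.0016,-0.0003],0]]'; python3 st.py
```

```text
t: 20.65
eef_pos: [584.4, 109.5, 141.0]
eef_rot: [-3.129, -0.264, 0.035]
contact_force: [1.7, -7.6, 2.7]
opening: -0.002
t 20.65 eef [584.4 109.5 141. ] toolz [-0.022 -0.    -1.   ] jaw yaw -80.3 F chute [-8.2 -0.4  1. ] open -0.002
TCP [-124.4   -1.3   85. ] 57 [-112.4   -0.    29.3] tip73 [-109.     0.4   13.7] 78.5 [-107.8    0.5    8.3]
```

8.2 N. Holding with a steady bias.

```bash
python3 -m crank '[[-1,[-0.0004,0.0018,-0.0003],0],[-1,[-0.0004,0.0018,-0.0003],0]]'; python3 st.py
```

```text
t: 20.85
eef_pos: [584.7, 110.2, 141.1]
eef_rot: [3.128, 0.264, -0.033]
contact_force: [0.6, -8.8, 2.8]
opening: 0.001
t 20.85 eef [584.7 110.2 141.1] toolz [-0.02  -0.004 -1.   ] jaw yaw -80.4 F chute [-9.1  0.9  1. ] open 0.001
TCP [-123.8   -1.7   85.2] 57 [-112.    -0.5   29.5] tip73 [-1.087e+02 -1.000e-01  1.380e+01] 78.5 [-107.5   -0.     8.4]
```

```bash
python3 -m crank '[[-1,[-0.0004,0.0018,-0.0003],0],[-1,[-0.0004,0.0017,-0.0003],0]]'; python3 st.py
```

```text
t: 21.05
eef_pos: [585.0, 110.7, 141.1]
eef_rot: [3.124, 0.263, -0.03]
contact_force: [1.4, -8.2, 2.2]
opening: -0.001
t 21.05 eef [585.  110.7 141.1] toolz [-0.018 -0.008 -1.   ] jaw yaw -80.4 F chute [-8.6  0.1  0.4] open -0.001
TCP [-123.5   -2.    85.3] 57 [-111.9   -0.9   29.5] tip73 [-108.7   -0.6   13.9] 78.5 [-107.5   -0.5    8.5]
```

```bash
python3 -m crank '[[-1,[-0.0004,0.0017,-0.0003],0],[-1,[-0.0004,0.0017,-0.0003],0]]'; python3 st.py
```

```text
t: 21.25
eef_pos: [585.2, 111.0, 141.1]
eef_rot: [3.119, 0.262, -0.028]
contact_force: [1.3, -9.2, 2.1]
opening: -0.001
t 21.25 eef [585.2 111.  141.1] toolz [-0.017 -0.013 -1.   ] jaw yaw -80.4 F chute [-9.5  0.3  0.2] open -0.001
TCP [-123.2   -2.3   85.4] 57 [-111.9   -1.3   29.5] tip73 [-108.7   -1.    13.9] 78.5 [-107.6   -0.9    8.5]
```

Held at 8–9.5 N for 0.7 s, well below 18 N. Two more rows, then easing off slowly.

```bash
python3 -m crank '[[-1,[-0.0004,0.0017,-0.0003],0],[-1,[-0.0004,0.0017,-0.0003],0],[-1,[-0.0003,0.0013,-0.0003],0],[-1,[-0.0002,0.001,-0.0002],0],[-1,[-0.0001,0.0007,-0.0001],0],[-1,[-0.0001,0.0004,-0.0001],0],[-1,[0,0.0002,0],0],[-1,[0,0,0],0]]'; python3 st.py
```

```text
t: 22.05
eef_pos: [586.1, 110.6, 141.2]
eef_rot: [3.109, 0.259, -0.023]
contact_force: [0.1, -4.1, 1.6]
opening: 0.0
t 22.05 eef [586.1 110.6 141.2] toolz [-0.013 -0.022 -1.   ] jaw yaw -80.5 F chute [-4.4  0.6  0.7] open 0.0
TCP [-123.7   -3.1   85.4] 57 [-113.    -2.2   29.4] tip73 [-110.    -1.9   13.7] 78.5 [-108.9   -1.8    8.3]
```

```bash
python3 -m crank '[[-1,[0,-0.0001,0],0],[-1,[0,-0.0002,0],0],[-1,[0,-0.0003,0],0],[-1,[0,-0.0003,0.0001],0],[-1,[0,-0.0003,0.0001],0],[-1,[0,-0.0003,0.0001],0]]'; python3 st.py
```

```text
t: 22.65
eef_pos: [586.1, 110.0, 141.4]
eef_rot: [3.11, 0.259, -0.023]
contact_force: [0.8, -3.9, 1.6]
opening: 0.0
t 22.65 eef [586.1 110.  141.4] toolz [-0.013 -0.022 -1.   ] jaw yaw -80.5 F chute [-4.2 -0.1  0.7] open 0.0
TCP [-124.4   -3.    85.4] 57 [-113.6   -2.    29.4] tip73 [-110.6   -1.8   13.7] 78.5 [-109.5   -1.7    8.3]
```

```bash
python3 -m crank '[[-1,[0,-0.0004,0.0001],0],[-1,[0,-0.0004,0.0001],0],[-1,[0,-0.0004,0.0001],0],[-1,[0,-0.0005,0.0001],0],[-1,[0,-0.0005,0.0001],0]]'; python3 st.py
```

```text
t: 23.15
eef_pos: [585.7, 109.0, 141.5]
eef_rot: [3.112, 0.259, -0.024]
contact_force: [0.6, -1.0, 1.0]
opening: 0.003
t 23.15 eef [585.7 109.  141.5] toolz [-0.013 -0.02  -1.   ] jaw yaw -80.5 F chute [-1.2 -0.4  0.7] open 0.003
TCP [-125.2   -2.4   85.3] 57 [-114.3   -1.5   29.3] tip73 [-111.3   -1.2   13.6] 78.5 [-110.2   -1.1    8.2]
```

```bash
python3 -m crank '[[-1,[0,-0.0005,0.0001],0],[-1,[0,-0.0005,0.0001],0],[-1,[0,-0.0005,0.0001],0],[-1,[0,-0.0005,0.0001],0],[-1,[0,-0.0005,0.0001],0],[-1,[0,-0.0005,0.0001],0]]'; python3 st.py
```

```text
t: 23.75
eef_pos: [584.7, 107.5, 141.1]
eef_rot: [3.114, 0.26, -0.027]
contact_force: [-0.7, -0.0, -0.1]
opening: -0.0
t 23.75 eef [584.7 107.5 141.1] toolz [-0.016 -0.018 -1.   ] jaw yaw -80.4 F chute [ 0.1  0.7 -0.1] open -0.0
TCP [-126.5   -1.2   84.7] 57 [-1.155e+02 -1.000e-01  2.880e+01] tip73 [-112.4    0.2   13.1] 78.5 [-111.3    0.3    7.7]
```

```bash
python3 -m crank '[[-1,[0,-0.0005,0.0001],0],[-1,[0,-0.0005,0.0001],0],[-1,[0,-0.0005,0.0001],0],[-1,[0,-0.0005,0.0001],0],[-1,[0,-0.0005,0.0001],0],[-1,[0,-0.0005,0.0001],0]]'; python3 st.py
```

```text
t: 24.35
eef_pos: [584.4, 105.0, 141.4]
eef_rot: [3.114, 0.26, -0.028]
contact_force: [-0.3, -0.5, 0.8]
opening: -0.0
t 24.35 eef [584.4 105.  141.4] toolz [-0.017 -0.018 -1.   ] jaw yaw -80.4 F chute [-0.6  0.4  0.7] open -0.0
TCP [-128.8   -0.5   84.5] 57 [-117.8    0.6   28.6] tip73 [-114.7    0.9   12.9] 78.5 [-113.7    1.     7.5]
```

Force is at zero and the fingers have cleared. I'll back off upslope, lift out and look.

```bash
python3 -m crank '[[-1,[0.0006,-0.003,0.0006],0],[-1,[0.0006,-0.003,0.0006],0],[-1,[0.0006,-0.004,0.001],0],[-1,[0,0,0.01],0],[-1,[0,0,0.015],0],[-1,[0,0,0.015],0],[-1,[0,0,0.02],0],[-1,[0,0,0.02],0],[-1,[0,0,0],0]]'; python3 -m crank '[[-1,[0,-0.015,0.01],0],[-1,[0,-0.015,0.01],0],[-1,[0,-0.015,0],0],[-1,[0,-0.01,0],0],[-1,[0,0,0],0],[-1,[0,0,0],0],[-1,[0,0,0],0]]'; python3 st.py; python3 look.py w8; python3 - <<'E'
from h import *
m=dict(np.load("pics/w8_m.npz"));d=np.load("pics/w8_d.npy");R=chuteR(1.7455);T=np.array([565.07,211.77,32]);Q=((cloud(m,d)-T)@R).reshape(-1,3)
k=(Q[:,2]>38)&(Q[:,2]<45)&(abs(Q[:,1])<20)&(Q[:,0]>-130)&(Q[:,0]<-30);q=Q[k];print(k.sum(),np.percentile(q,[.5,99.5],axis=0))
A=np.c_[q[:,:2]-q[:,:2].mean(0),np.ones(len(q))];print("top plane",np.linalg.lstsq(A,q[:,2],rcond=None)[0])
E
```

```text
t: 25.25
eef_pos: [586.7, 96.2, 214.7]
eef_rot: [3.114, 0.26, -0.023]
contact_force: [1.0, -0.9, 0.2]
opening: 0.003
t: 25.95
eef_pos: [585.7, 46.9, 230.8]
eef_rot: [3.114, 0.257, -0.026]
contact_force: [0.1, 0.2, -0.3]
opening: -0.004
t 25.95 eef [585.7  46.9 230.8] toolz [-0.015 -0.018 -1.   ] jaw yaw -80.6 F chute [ 0.2 -0.1 -0.3] open -0.004
TCP [-203.7    8.4  160. ] 57 [-192.7    9.4  104. ] tip73 [-189.6    9.7   88.3] 78.5 [-188.5    9.8   83. ] 
[585.7  46.9 230.8] [ 3.1143  0.2566 -0.0261] [ 0.1  0.2 -0.3] -0.003775742742283085
TCP in chute [-203.7    8.4  160. ]
4208 [[-102.07004637  -19.83322242   38.51333979]
 [ -46.25265055   19.72024901   43.62173339]]
top plane [9.67569990e-03 1.08832032e-03 4.19559710e+01]
```

View pics/w8.png

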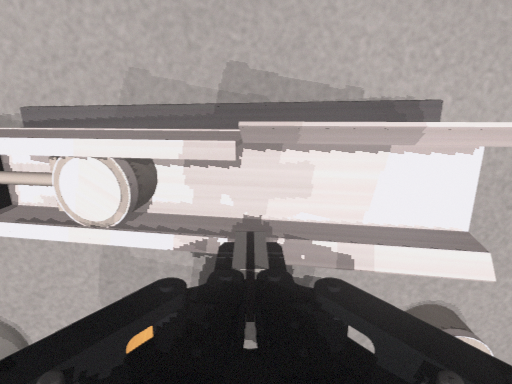

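The tin stands flat at x≈-74.2 (top plane within 0.01 rad, height 42.0), against the pad with the rod meeting it at (55,180). The fingers are clear, so I'm handing in.

```bash
python3 -c "
from plant import order;print(order.hand_in())"
```

```text
the job is handed in; nothing more can be done
None
```

The tin is down the chute, resting flat against the stop and let go. I handed the job in at about 26 s on the robot's clock; it gave no verdict.

- **Loading:** I set the tin down in the open bay and let go. It stood flat at x = -249.7 mm, y = 0.2 mm.
- **Pushing:** I pushed it under the lips with shut fingers, with about 1.5 N of drag. The tool could not tilt, so I pushed vertically rather than square to the floor.
- **Pressing:** It met the stop at about 10 mm/s. I held 8 to 9.5 N at the fingers for about 0.8 s, then eased off slowly until the fingers carried no force.

**Last checks:**
- The wrist camera put the tin's centre at x ≈ -74.2 mm, its top 42.0 mm above the floor and within 0.01 rad of flat.
- The tin appears to touch the pad, and the fingers were well clear.
- I could not measure the force left on the pad. That it is above 0.15 N is inferred from the slow easing and the tin's position.
- I did not re-measure the other things on the bench at the end. The tool passed well clear of them, and I felt no unexpected contact.
- The tool picked up 1 to 2 degrees of tilt during fast moves, with no visible effect.

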